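# Close the hold-down frame and slide the circuit board under the inspection microscope

### The job

Get the circuit board ready for inspection, using the fingertips only and grasping nothing: first push the upright black hold-down frame over until it lies fully shut on the board carriage, then push the carriage by its end block until it is fully home against its stop under the microscope. Push gently, without slamming or pressing hard, and do not touch the board or the microscope, or disturb the loose things on the bench. Finish with the robot clear of everything.

Things in the scene. Friction and masses are not known exactly. Their poses are not given: they have to be found in the camera images.
- fixture: Inspection fixture fixed to the bench: dark steel base plate, 12 mm thick, spanning -80..80 mm in its x and -210..190 mm in its y. Origin on the bench surface. x points roughly away from the robot, y roughly to the robot's left (yaw up to 0.25 rad either way), z up. The carriage rides along it parallel to y. A steel end stop, top 42 mm above the bench, stands at y = 177..189 mm.
- microscope: Black video microscope fixed on the fixture; origin and axes are the fixture's. Upright barrel of radius 25 mm on the axis x = 0, y = 100 mm, from 145 to 345 mm above the bench; boom at 275..305 mm height to a column (24 mm diameter, 376 mm high) at x = 165, y = 100 mm, with a foot 16 mm high at x = 100..210, y = 35..165 mm. Not to be touched.
- carriage (a joint): Distance (m) of the aluminium carriage from home: 0 = fully home, board under the lens; larger = farther to fixture -y (robot's right). Begins at 0.12..0.17; end of travel 0.18. About 3 N of friction; stays where left.
- deck (a point): Top centre of the carriage deck, 34 mm above the bench, at fixture x = 0, y = 0.100 m minus the carriage value. Deck 130 mm (x) by 150 mm (y), 18 mm thick; on its -y end a solid block 130 mm (x) by 50 mm (y), top 56 mm above the bench. Axes are the fixture's.
- push_face (a point): Centre of the outer (-y) upright face of the carriage's end block, the face to push: 130 mm wide (fixture x), from 16 to 56 mm above the bench; this point is 36 mm above the bench and 125 mm from the deck centre. Push it in fixture +y. Its axes are the fixture's.
- frame (a joint): Opening angle (rad) of the black hold-down frame hinged on the carriage's near edge (towards the robot): 0 = shut, flat over the board; pi/2 = upright; beyond that it leans towards the robot (limit 1.9). Begins at 1.2..1.75. Stiff hinge (0.16 N m of friction): it stays where left; pushing at its free edge takes 1 to 3 N.
- frame_hinge (a point): Middle of the hinge line, which is parallel to fixture y at x = -65 mm, 41 mm above the bench. The frame is an open rectangle, 146 mm wide along the hinge, 8 mm thick (4 mm either side of the hinge plane), reaching 130 mm from the hinge line. This point turns with it: x points from hinge to free edge, z out of the outer face (on top when shut, facing the robot when upright).
- frame_edge (a point): Middle of the frame's free-edge bar (22 mm wide, 108 to 130 mm from the hinge line), on its outer face, 119 mm from the hinge line. When shut this face is 45 mm above the bench. Push here, on the outer face, away from the robot and then down. Axes as frame_hinge.
- board: The green circuit board, 92 by 106 by 2 mm, seated in the middle of the carriage deck, seen through the opening of the frame (74 by 114 mm or more) once that is shut. Origin at the centre of its underside, 34 mm above the bench. Not to be touched.
- bottle: Loose bystander: white bottle, 52 mm diameter, 120 mm tall, origin under its centre. Leave alone.
- tape: Loose bystander: yellow roll of tape lying flat, 90 mm outside diameter, 24 mm high, origin under its centre. Leave alone.
- driver: Loose bystander: red-handled screwdriver lying along its own x, about 200 mm long and 26 mm thick, tip 100 mm to +x of its origin, which is on the bench under its middle. Leave alone.
- tray: Loose bystander: open blue parts tray, 100 by 140 by 35 mm, origin under its centre. Leave alone.

How it is judged:
On the way, in this order (a step that is already met when the one before it is completed fails the run):
1. the frame is pushed shut while the carriage is still out (value of joint frame below 0.05 rad and value of joint carriage above 0.08 m), for 0.2 s.
2. the carriage, frame shut, is pushed home (value of joint frame below 0.05 rad and value of joint carriage below 0.004 m), for 0.2 s.
At the end, for the whole second after the job is handed in: The frame is shut (under 0.05 rad), the carriage is home (within 4 mm of its stop), both are at rest, and each loose bystander is within 20 mm of where it began (all of step 2 and velocity of joint frame between -0.05 and 0.05 rad/s and velocity of joint carriage between -0.01 and 0.01 m/s and distance of each of bottle, tape, driver, tray from where it was at the start of the episode below 0.02 m); the robot touches nothing.
It fails at once if the carriage goes under the lens (less than 80 mm from home) with the frame still open (over 0.15 rad) (value of joint carriage below 0.08 m and value of joint frame above 0.15 rad).
It fails at once if the frame or the carriage is slammed (faster than 3 rad/s or 0.3 m/s) (velocity of joint frame below -3 rad/s or velocity of joint carriage below -0.3 m/s).
It fails at once if the frame or carriage is pinched or pressed hard (over 38 N from the fingers) (contact force between the fingers and fixture above 38 N).
It fails at once if the board or the microscope is touched (contact force between any of the fingers, the arm and board above 1 N or contact force between any of the fingers, the arm and microscope above 1 N).
It fails at once if a loose bystander is moved, lifted or carried (over 20 mm) (distance of any of bottle, tape, driver, tray from where it was at the start of the episode above 0.02 m).
It also fails if it takes over 58 s, if anything falls off the work surface, if the arm or the gripper's body presses on something with over 40 N, if the wrist force passes 120 N, or if a joint passes its speed limit or range.

### The arm

A 6-joint arm with a two-finger parallel gripper is mounted at the origin on the work surface. World frame = base frame: x ahead of the robot, y to its left, z up, the work surface at z = 0. Lengths are in m, angles in rad, forces in N, time in s.
With the tool pointing down it reaches from about 0.425 to 0.95 m from the base axis. Payload 3.5 kg.
Tool frame: the origin (TCP) lies on the centre line of the jaws, within the pads' length; the fingertips stand 25 mm ahead of it and the grasp point (between the pads) lies 6 mm ahead of it; z points along the fingers, y is the line along which they close (so a half turn about z gives the same grasp; the last joint's range is limited). The gripper opens to 85 mm and grips with 20 to 120 N. Pads are 22 mm wide; open, the fingers measure 114 mm over their backs; the gripper's body (76 mm by 85 mm) begins 54 mm behind the grasp point. The pads swing forward as they close: fully open they stand 13 mm farther back than shut.
Start: joints at [-0.15, 0.286, 1.577, -0, 1.279, -0.15], TCP at [0.675, 0, 0.256] pointing down, gripper open.
Joint ranges: [-2.77, 2.77], [-0.9, 2.22], [0.21, 2.48], [-1.53, 4.67], [0.24, 2.81], [-2.84, 2.84]. Speed limits (rad/s): [2.79, 2.79, 3.14, 3.14, 3.14, 3.14].

### API

Orientations are given as a rotation vector (axis times angle).
In Python, from cell import manip gives the robot as it stands.
- The arm moves only by the shell command python3 -m pendant 'ROWS' [OPENING] [FORCE]. ROWS is JSON, a list of rows, each a list of 2 entries, a list of its own where there are three numbers: the shift along the tool's x, y, z in cm, then the turn about the tool's z in degrees. In form: [[[dx, dy, dz], turn], ...]. A call has 1 to 8 rows; each row shifts and turns the commanded pose from where the row before left it, along the tool's axes as they then stand; what a row does not reach is not made up. A row lasts 1/10 s, in which the tool goes at most 50 mm and 8.59 degrees, less where a joint would pass 70% of its speed; a pose out of reach is approached as far as the arm can. A call is refused whole if a number of a shift passes 5 or a number of a turn 8.59, either way. A call with a gripper value outside its range is refused whole. OPENING is the opening, from 0 (shut) to 1 (fully open), set as the call begins (- or left out, the last holds). The fingers move at their own pace and stop on an object; FORCE is the grip in N (left out, the last holds). Time passes only in rows, so rows that do not move let the fingers close. It gives the time, the measured TCP pose, the force, the opening and the grip force at its end, in the units of the state.
- manip.observe(): the state, without advancing time (a new reading comes with each control period).
- manip.camera(name): name is "scene" or "side" or "wrist"; returns the picture (400x640x3 uint8, blue, green, red); there is no depth.
- manip.get_calibration(name): a dict with "camera_matrix" (3x3 intrinsics, pixels), "camera_from_world" (4x4, takes a point from world to camera coordinates); the wrist camera has in their place "hand_eye" (4x4, takes a point from camera to tool coordinates, whose origin is the TCP and whose axes are the flange's). Camera axes: x right, y up, looking along -z (the intrinsics and any distortion apply to the point x, -y, -z); pixel columns grow to the right and rows downward; lengths in m; the calibration is good to about 2 mm. A picture is of the moment at which its call begins: read the wrist's pose just before it. get_calibration takes no time and is no camera call.
- manip.job_done(): hands the job in; it is judged then, once.
Trained networks look in the newest picture that a camera, given by its name, has taken for a name from the list of things; names that differ only in an ending like _2 or _b are one class to them, and where a whole thing is asked for, a point or a joint stands for the part that bears it (a point fixed in the world has none). Each returns a list of dicts, best first, with "conf" (0 to 1); they miss things now and then, are a little off and sometimes report something else, mostly with a low value. They report only what shows in the picture. A call takes as long as a camera call.
- manip.boxes_of(camera, label): "position" ([column, row] in pixels, amid what is visible of it).
- manip.cut_out(camera, label): "pixels" (400x640 bool, what is visible of it) and "position" ([column, row] in pixels, amid what is visible of it).
The state is a dict: "time_s": time; "q": joint angles; "joint_velocities": joint speeds; "effort": joint torques, N m; "eef_pos": TCP position; "orientation": TCP orientation; "ft_force": force on the tool from outside, world axes, zero at the start; "torque": the same for the moment, N m; "gripper_width": finger opening in m; "gripper_force": force on a finger pad.
Only numpy, scipy, OpenCV 4.12 (cv2) and the standard library are available. Lean on these libraries where they do the work, as an engineer would, in place of code of your own. Each camera call takes 0.05 s, during which the arm holds its last target. There are 200 camera calls.

## Working session

There is one attempt and no reset: what is moved stays moved. The work goes in short steps, Python scripts to look and compute and a shell command to move; the robot and the scene stay as the last step left them, time stands still between calls to the robot, and variables do not carry over. Pictures are saved under pics/ and viewed, at most 12 in all, crops included, and the job is handed in when it is done.

```bash
mkdir -p pics; cat > look.py <<'E'
from cell import manip
import cv2, numpy as np
E
python3 - <<'E'
from look import *
s=manip.observe(); print(s['time_s'],s['eef_pos'],s['orientation'],s['ft_force'],s['gripper_width'])
for c in ("scene","side"):
    im=manip.camera(c); cv2.imwrite(f"pics/{c}0.png",im)
    k=manip.get_calibration(c); print(c,k)
    for l in ("push_face","frame_edge","frame_hinge","deck","board","fixture","frame","carriage","microscope","bottle","tape","driver","tray"):
        r=manip.boxes_of(c,l)
        print(l,[(round(d['conf'],2),np.round(d['position']).tolist()) for d in r[:2]])
E
```

```text
0.0 [6.74411814e-01 1.05145211e-04 2.54935607e-01] [-2.22012753e+00 -2.22013106e+00  2.18089118e-03] [-0.24102005 -0.03595765 -1.06798162] 0.08540387622483872
scene {'camera_matrix': array([[425.74578615,   0.        , 327.06212304],
       [  0.        , 425.74578615, 197.93574696],
       [  0.        ,   0.        ,   1.        ]]), 'camera_from_world': array([[ 0.84702042,  0.53103997,  0.02351531, -0.41083571],
       [-0.32064007,  0.47514325,  0.81940761,  0.12951744],
       [ 0.42396505, -0.70159493,  0.57272873, -1.57636937],
       [ 0.        ,  0.        ,  0.        ,  1.        ]])}
push_face [(0.89, [338.0, 224.0])]
frame_edge [(0.77, [333.0, 193.0])]
frame_hinge [(0.67, [316.0, 195.0])]
deck [(0.66, [336.0, 224.0]), (0.41, [260.0, 306.0])]
board [(0.97, [342.0, 220.0])]
fixture [(0.74, [346.0, 221.0])]
frame [(0.56, [330.0, 192.0]), (0.51, [183.0, 254.0])]
carriage [(0.8, [337.0, 226.0])]
microscope [(0.8, [421.0, 159.0])]
bottle [(0.69, [262.0, 306.0])]
tape [(0.74, [356.0, 150.0])]
driver [(0.82, [189.0, 256.0])]
tray [(0.76, [411.0, 159.0]), (0.18, [320.0, 186.0])
[... 290 characters left out ...]
4698,  0.6425951 , -0.01641076],
       [-0.05258126, -0.64066595,  0.7660172 , -1.35816605],
       [ 0.        ,  0.        ,  0.        ,  1.        ]])}
push_face [(0.8, [351.0, 214.0])]
frame_edge [(0.57, [328.0, 192.0])]
frame_hinge [(0.65, [330.0, 195.0]), (0.25, [350.0, 213.0])]
deck [(0.69, [348.0, 211.0])]
board [(0.56, [346.0, 203.0]), (0.28, [250.0, 309.0])]
fixture [(0.57, [344.0, 203.0]), (0.33, [348.0, 212.0])]
frame [(0.6, [329.0, 193.0])]
carriage [(0.58, [349.0, 212.0]), (0.44, [330.0, 112.0])]
microscope [(0.71, [342.0, 204.0]), (0.57, [366.0, 153.0])]
bottle [(0.82, [358.0, 318.0])]
tape [(0.52, [286.0, 126.0])]
driver [(0.95, [247.0, 314.0])]
tray [(0.6, [330.0, 112.0])]
```

View pics/scene0.png

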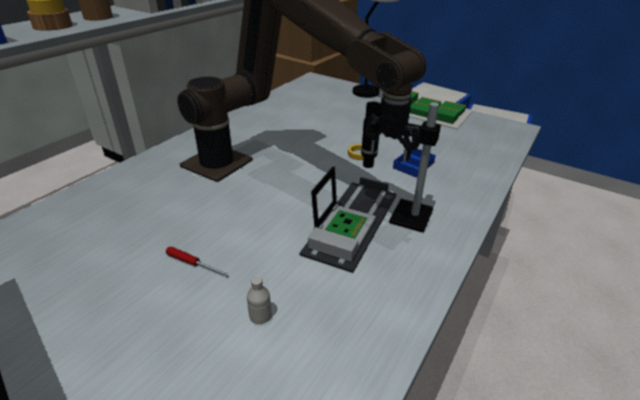

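View pics/side0.png

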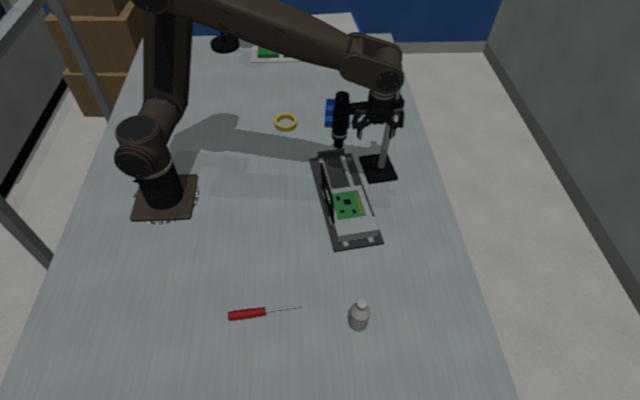

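The scene view shows the fixture around (345,220), with the frame upright at (325,195). The side view shows the base plate from about (330,155) to (365,245), the driver at (262,313) and the bottle at (359,318). I'll zoom in to pick corners.

```bash
python3 - <<'E'
from look import *
a=cv2.imread("pics/scene0.png")[155:285,280:450]; b=cv2.imread("pics/side0.png")[80:260,290:420]
cv2.imwrite("pics/c1.png",cv2.resize(a,None,fx=4.5,fy=4.5,interpolation=cv2.INTER_CUBIC))
cv2.imwrite("pics/c2.png",cv2.resize(b,None,fx=3.3,fy=3.3,interpolation=cv2.INTER_CUBIC))
E
```

```text
(no output)
```

View pics/c1.png

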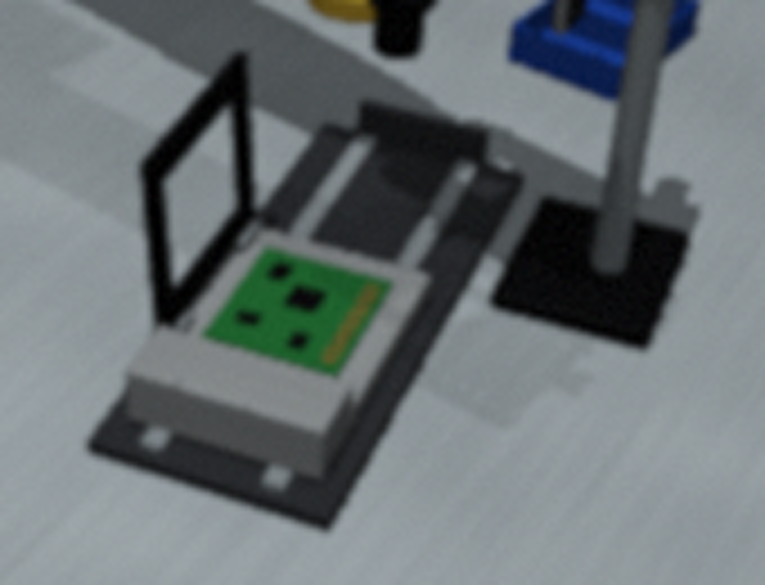

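View pics/c2.png

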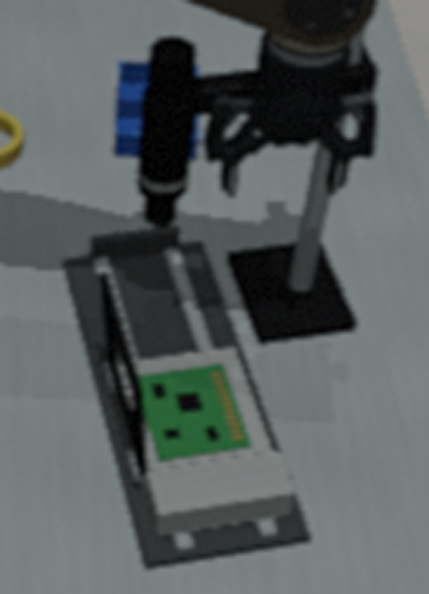

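```bash
cat > fit.py <<'E'
from look import *
from scipy.optimize import least_squares
cal={c:manip.get_calibration(c) for c in("scene","side")}
def proj(c,P):
    k=cal[c]; p=(k['camera_from_world']@np.append(P,1))[:3]*[1,-1,-1]
    u=k['camera_matrix']@p; return u[:2]/u[2]
def frm(d,h,v): # point on frame: dist, normal, along hinge
    return lambda c,f:(-.065+d*np.cos(f)-h*np.sin(f), .1-c+v, .041+d*np.sin(f)+h*np.cos(f))
B=lambda x,y,z:(lambda c,f:(x,y,z))
C=lambda x,y,z:(lambda c,f:(x,.1-c+y,z))
def world(p,fn):
    x,y,z=fn(p[3],p[4]); a=p[2]
    return np.array([p[0]+x*np.cos(a)-y*np.sin(a),p[1]+x*np.sin(a)+y*np.cos(a),z])
S=[("scene",B(-.08,-.21,.012),95,440),("scene",B(.08,-.21,.012),328,518),("scene",B(.08,.19,.012),522,178),("scene",B(-.08,.19,.012),330,125),
("scene",C(-.065,-.125,.056),129,375),("scene",C(.065,-.125,.056),325,435),("scene",C(.065,-.125,.016),325,475),
("scene",frm(.13,0,.073),243,52),("scene",frm(.13,0,-.073),145,160),
("scene",B(.21,.035,.016),645,338),("scene",B(.1,.035,.016),493,295),("scene",B(.21,.165,.016),688,232),
("side",B(-.08,-.21,.012),148,558),("side",B(.08,-.21,.012),310,535),("side",B(.08,.19,.012),203,242),("side",B(-.08,.19,.012),65,262),
("side",C(-.065,-.125,.056),158,515),("side",C(.065,-.125,.056),290,495),("side",frm(.13,0,.073),100,265),
("side",B(.1,.035,.016),265,335),("side",B(.21,.035,.016),355,322),("side",B(.1,.165,.016),230,252)]
def px(c,u,v): return np.array([u/4.5+280,v/4.5+155]) if c=="scene" else np.array([u/3.3+290,v/3.3+80])
def res(p): return np.concatenate([proj(c,world(p,fn))-px(c,u,v) for c,fn,u,v in S])
if __name__=="__main__":
    r=least_squares(res,[.65,0,0,.145,1.5],loss='soft_l1')
    print(r.x.round(4)); print(res(r.x).reshape(-1,2).round(1).tolist())
    np.save("p.npy",r.x); p=r.x
    for n,fn in dict(push=C(0,-.125,.036),edge=frm(.119,.004,0),hinge=frm(0,0,0),barrel=B(0,.1,.145),col=B(.165,.1,0)).items(): print(n,world(p,fn).round(4))
    # bystanders on bench
    for c,l,z in(("side","bottle",.06),("side","driver",.013),("scene","bottle",.06),("scene","driver",.013),("side","tape",.012),("scene","tray",.015)):
        b=manip.camera(c); d=manip.boxes_of(c,l)[0]['position']
        q=least_squares(lambda w:proj(c,[w[0],w[1],z])-d,[.6,0]).x; print(c,l,q.round(3))
E
python3 fit.py
```

```text
[ 0.5956 -0.0244  0.1375  0.159   1.6697]
[[-2.5, 0.2], [0.1, 0.9], [0.7, -0.9], [-1.4, -0.7], [-1.0, -1.6], [-0.0, -0.9], [-0.9, 1.4], [-0.3, -0.6], [-0.3, 0.5], [1.0, 0.0], [-1.0, -0.5], [1.2, 0.2], [-0.3, 1.5], [1.3, 0.1], [0.5, -1.2], [-0.3, -1.6], [0.3, -1.5], [2.2, -2.1], [1.0, 0.9], [-1.1, 0.1], [2.0, -0.2], [-0.5, -1.0]]
push [ 0.6208 -0.2066  0.036 ]
edge [ 0.5237 -0.0939  0.159 ]
hinge [ 0.5393 -0.0917  0.041 ]
barrel [0.5819 0.0747 0.145 ]
col [0.7453 0.0973 0.    ]
side bottle [0.409 0.316]
side driver [ 0.292 -0.423]
scene bottle [ 0.604 -0.474]
scene driver [ 0.57  -0.089]
side tape [0.403 0.37 ]
scene tray [0.605 0.404]
```

The fit holds to about 1 px (roughly 3 mm). The fixture is at (0.596, -0.024) with yaw 0.1375, carriage at 0.159 and frame at 1.67. I'll turn the tool -7.9° to line it up with the fixture, close the fingers, and go to the robot side of the frame.

```bash
cat > st.py <<'E'
from look import *
from scipy.spatial.transform import Rotation
p=np.load("p.npy"); s=manip.observe(); d=np.array(s['eef_pos'])-[p[0],p[1],0]
R=Rotation.from_euler('z',p[2]).as_matrix(); t=Rotation.from_rotvec(s['orientation']).as_matrix()
print("t",round(s['time_s'],2),"fix mm",(R.T@d*1000).round(1),"toolx,z in fix",(R.T@t)[:,0].round(3),(R.T@t)[:,2].round(3),"F fix",(R.T@s['ft_force']).round(1),"w",round(s['gripper_width'],4))
E
python3 -m pendant '[[[-1.4,0,0],-7.9],[[-1.4,-3.6,0],0],[[-1.4,-3.6,0],0],[[-1.4,-3.6,0],0],[[-1.4,-3.6,0],0],[[-1.4,-3.6,0],0],[[0,-3.6,0],0],[[0,0,0],0]]' 0 20; python3 st.py
```

```text
time_s: 2.8
eef_pos: [0.4674, -0.1132, 0.2556]
orientation: [-2.065, -2.365, 0.002]
ft_force: [-0.1, -0.1, -0.8]
gripper_width: 0.0003
gripper_force: 0.0
t 2.8 fix mm [-139.1  -70.4  255.6] toolx,z in fix [0.002 1.    0.001] [-0.002  0.001 -1.   ] F fix [-0.1 -0.1 -0.8] w 0.0003
```

```bash
python3 -m pendant '[[[0,0,3],0],[[0,0,3],0],[[0,0,2],0],[[0,1,0],0],[[0,1,0],0],[[0,0,0],0]]'; python3 st.py; python3 - <<'E'
from look import *
a=manip.camera("scene")[120:250,270:400]; b=manip.camera("side")[120:250,270:400]
cv2.imwrite("pics/d.png",cv2.resize(np.hstack([a,b]),None,fx=3,fy=3,interpolation=cv2.INTER_CUBIC))
E
```

```text
time_s: 3.4
eef_pos: [0.4932, -0.1106, 0.1784]
orientation: [2.059, 2.367, 0.002]
ft_force: [-0.2, 0.3, 0.7]
gripper_width: 0.0
gripper_force: 0.0
t 3.4 fix mm [-113.2  -71.4  178.4] toolx,z in fix [-0.001  1.    -0.002] [ 0.004 -0.002 -1.   ] F fix [-0.2  0.3  0.7] w 0.0
```

View pics/d.png

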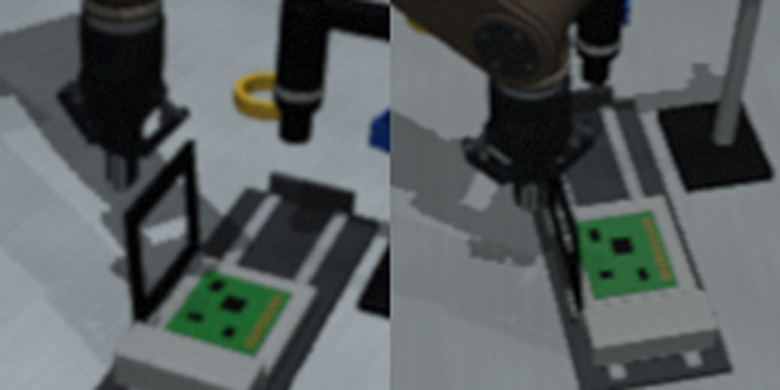

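The tip is about 2 cm on the robot side of the frame's top bar and level with it, and the knuckles sit above the frame. I'll approach slowly until contact.

```bash
for i in 1; do python3 -m pendant '[[[0,0.6,0],0],[[0,0.6,0],0],[[0,0,0],0]]'; done; python3 st.py; python3 -m pendant '[[[0,0.5,0],0],[[0,0.5,0],0],[[0,0.5,0],0]]'; python3 st.py;
```

```text
time_s: 3.8
eef_pos: [0.5032, -0.1087, 0.1768]
orientation: [2.062, 2.369, 0.001]
ft_force: [0.1, 0.4, -0.2]
gripper_width: 0.0002
gripper_force: 0.0
t 3.8 fix mm [-103.1  -70.8  176.8] toolx,z in fix [-0.001  1.    -0.001] [ 0.001 -0.001 -1.   ] F fix [ 0.1  0.4 -0.2] w 0.0002
time_s: 4.1
eef_pos: [0.5174, -0.1065, 0.1764]
orientation: [-2.063, -2.369, 0.001]
ft_force: [-0.6, -0.3, 0.3]
gripper_width: 0.0001
gripper_force: 0.7
t 4.1 fix mm [-88.7 -70.6 176.4] toolx,z in fix [-0.  1.  0.] [-0.001  0.    -1.   ] F fix [-0.7 -0.2  0.3] w 0.0001
```

```bash
python3 -m pendant '[[[0,0.5,0],0],[[0,0.5,0],0],[[0,0.5,0],0],[[0,0.5,0],0],[[0,0,0],0]]'; python3 st.py; python3 - <<'E'
from look import *
a=manip.camera("scene")[120:250,270:400]; b=manip.camera("side")[120:250,270:400]
cv2.imwrite("pics/e.png",cv2.resize(np.hstack([a,b]),None,fx=3,fy=3,interpolation=cv2.INTER_CUBIC))
E
```

```text
time_s: 4.6
eef_pos: [0.5376, -0.1036, 0.1761]
orientation: [2.063, 2.369, 0.001]
ft_force: [0.5, -0.1, -0.4]
gripper_width: -0.0001
gripper_force: 0.0
t 4.6 fix mm [-68.3 -70.5 176.1] toolx,z in fix [-0.001  1.     0.   ] [ 0.  0. -1.] F fix [ 0.5 -0.1 -0.4] w -0.0001
```

View pics/e.png

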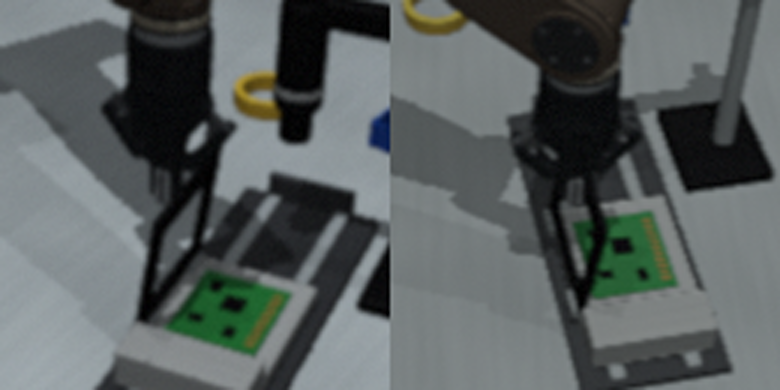

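The frame now tilts away. Its free corners in the scene view are at about (341.7,169.3) and (322.3,197.3). I'll solve for the angle.

```bash
python3 - <<'E'
from fit import *
p=np.load("p.npy")
for f in (1.7,1.5,1.45,1.4,1.35,1.3,1.25,1.2): 
    q=p.copy();q[4]=f; print(f,proj("scene",world(q,frm(.13,0,.073))).round(1),proj("scene",world(q,frm(.13,0,-.073))).round(1))
E
```

```text
1.7 [332.5 165.8] [310.6 190.9]
1.5 [340.7 167.6] [319.4 193. ]
1.45 [342.7 168.3] [321.6 193.8]
1.4 [344.8 169.1] [323.8 194.7]
1.35 [346.8 170. ] [326.  195.7]
1.3 [348.8 171. ] [328.2 196.8]
1.25 [350.7 172. ] [330.3 198. ]
1.2 [352.6 173.2] [332.4 199.3]
```

```bash
python3 -m pendant '[[[0,0.9,0],0],[[0,1,0.1],0],[[0,0.9,0.1],0],[[0,0.9,0.2],0],[[0,0.9,0.3],0],[[0,0,0],0]]'; python3 st.py;  python3 -m pendant '[[[0,0.9,0.5],0],[[0,0.9,0.5],0],[[0,0.8,0.6],0],[[0,0.7,0.7],0],[[0,0.7,0.8],0],[[0,0.7,0.8],0],[[0,0,0],0]]'; python3 st.py
```

```text
time_s: 5.3
eef_pos: [0.5838, -0.0973, 0.1689]
orientation: [2.062, 2.369, 0.001]
ft_force: [-0.1, -0.3, -0.9]
gripper_width: -0.0
gripper_force: 0.0
t 5.3 fix mm [-21.7 -70.6 168.9] toolx,z in fix [-0.001  1.     0.   ] [ 0.001  0.    -1.   ] F fix [-0.2 -0.3 -0.9] w -0.0
time_s: 6.0
eef_pos: [0.6292, -0.0907, 0.1284]
orientation: [-2.062, -2.368, 0.001]
ft_force: [0.4, -0.1, -0.9]
gripper_width: 0.0002
gripper_force: 0.0
t 6.0 fix mm [ 24.2 -70.3 128.4] toolx,z in fix [-0.001  1.     0.001] [-0.002  0.001 -1.   ] F fix [ 0.4 -0.1 -0.9] w 0.0002
```

```bash
python3 - <<'E'
from look import *
a=manip.camera("scene")[140:270,280:410]; b=manip.camera("side")[120:250,290:420]
cv2.imwrite("pics/f.png",cv2.resize(np.hstack([a,b]),None,fx=3,fy=3,interpolation=cv2.INTER_CUBIC))
E
```

```text
(no output)
```

View pics/f.png

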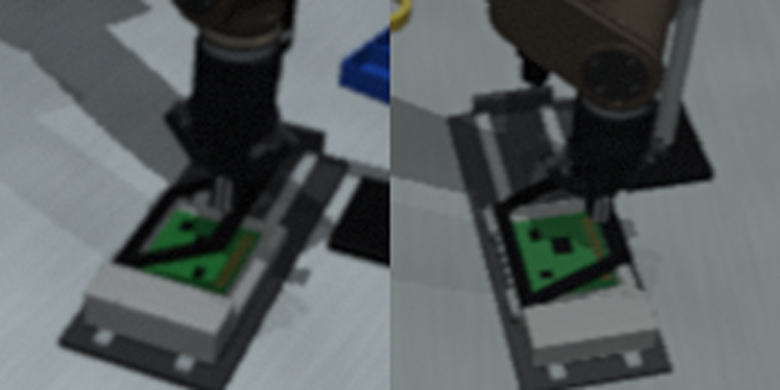

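The frame is at about 30° with the fingertip on its free-edge bar. I'll continue down.

```bash
python3 -m pendant '[[[0,0.5,0.8],0],[[0,0.5,0.8],0],[[0,0.4,0.9],0],[[0,0.2,0.7],0],[[0,0.2,0.7],0],[[0,0.1,0.6],0],[[0,0,0],0]]'; python3 st.py;  python3 -m pendant '[[[0,0,0.4],0],[[0,0,0.3],0],[[0,0,0.2],0],[[0,0,0],0]]'; python3 st.py
```

```text
time_s: 6.8
eef_pos: [0.6474, -0.0881, 0.0839]
orientation: [-2.062, -2.368, 0.001]
ft_force: [-0.9, -0.3, -0.8]
gripper_width: 0.0002
gripper_force: 0.0
t 6.8 fix mm [ 42.5 -70.2  83.9] toolx,z in fix [-0.     1.     0.001] [-0.002  0.001 -1.   ] F fix [-0.9 -0.2 -0.8] w 0.0002
time_s: 7.2
eef_pos: [0.6478, -0.0884, 0.0761]
orientation: [-2.063, -2.369, 0.0]
ft_force: [0.2, -0.0, -0.9]
gripper_width: 0.0001
gripper_force: 0.0
t 7.2 fix mm [ 42.9 -70.5  76.1] toolx,z in fix [-0.  1.  0.] [-0.  0. -1.] F fix [ 0.2 -0.  -0.9] w 0.0001
```

```bash
python3 -m pendant '[[[0,0,0.2],0],[[0,0,0.2],0],[[0,0,0],0]]'|grep ft; python3 -m pendant '[[[0,0,0.1],0],[[0,0,0],0]]'|grep ft; python3 st.py
```

```text
ft_force: [-1.3, -1.4, -0.1]
ft_force: [-0.2, 0.2, 0.4]
t 7.7 fix mm [ 43.  -70.5  71.1] toolx,z in fix [-0.  1.  0.] [-0.  0. -1.] F fix [-0.1  0.2  0.4] w 0.0003
```

```bash
python3 -m pendant '[[[0,0,0.1],0],[[0,0,0],0]]'|grep ft; python3 st.py
```

```text
ft_force: [0.4, -0.5, -0.9]
t 7.9 fix mm [ 43.  -70.6  70.2] toolx,z in fix [-0.  1.  0.] [-0.  0. -1.] F fix [ 0.3 -0.6 -0.9] w -0.0001
```

```bash
for i in 1; do python3 -m pendant '[[[0,0,0.1],0],[[0,0,0],0]]'|grep ft; python3 -m pendant '[[[0,0,0.1],0],[[0,0,0],0]]'|grep ft; done; python3 st.py;  python3 - <<'E'
from look import *
a=manip.camera("scene")[140:270,280:410]; b=manip.camera("side")[120:250,290:420]
cv2.imwrite("pics/g.png",cv2.resize(np.hstack([a,b]),None,fx=3,fy=3,interpolation=cv2.INTER_CUBIC))
E
```

```text
ft_force: [-2.6, 0.9, 5.2]
ft_force: [-4.5, 1.3, 8.6]
t 8.3 fix mm [ 43.2 -70.6  70. ] toolx,z in fix [-0.001  1.     0.   ] [-0.001  0.    -1.   ] F fix [-4.2  1.9  8.6] w -0.0
```

View pics/g.png

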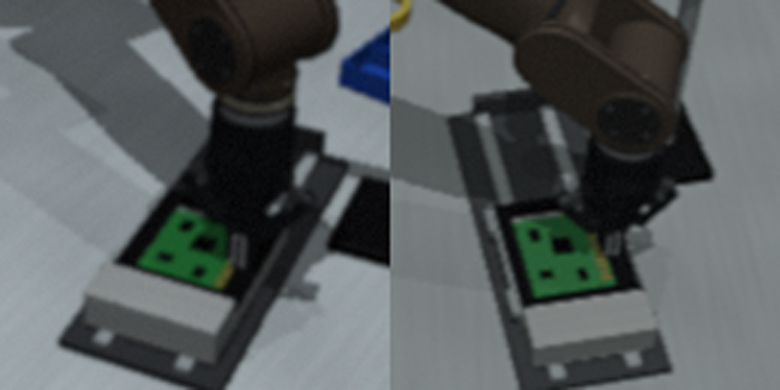

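Contact is stiff at tip height 45 mm with 8.6 N, and the frame lies flat in both views, so it is shut. I'll lift and go behind the end block.

```bash
python3 -m pendant '[[[0,0,-1],0],[[0,0,-4],0],[[0,0,-4],0],[[-3,0,0],0],[[-4.5,-1.4,0],0],[[-4.5,-1.4,0],0],[[-4.5,-1.5,0],0],[[0,0,0],0]]'; python3 st.py; python3 -m pendant '[[[0,0,3],0],[[0,0,3],0],[[0,0,3],0],[[0,0,1.5],0],[[0,0,0],0]]';python3 st.py
```

```text
time_s: 9.2
eef_pos: [0.6269, -0.2636, 0.1586]
orientation: [2.069, 2.361, -0.002]
ft_force: [0.4, 0.4, -0.3]
gripper_width: -0.0001
gripper_force: 0.0
t 9.2 fix mm [  -1.7 -241.2  158.6] toolx,z in fix [ 0.006  1.    -0.003] [ 0.001 -0.003 -1.   ] F fix [ 0.5  0.3 -0.3] w -0.0001
time_s: 9.7
eef_pos: [0.6264, -0.2561, 0.0501]
orientation: [-2.059, -2.365, 0.001]
ft_force: [0.2, -0.1, -0.0]
gripper_width: 0.0
gripper_force: 0.0
t 9.7 fix mm [  -1.3 -233.8   50.1] toolx,z in fix [-0.001  1.     0.004] [-0.005  0.004 -1.   ] F fix [ 0.1 -0.1 -0. ] w 0.0
```

```bash
python3 -m pendant '[[[1,0,0],0],[[1,0,0],0],[[1,0,0],0],[[0.5,0,0],0],[[0.5,0,0],0],[[0.5,0,0],0],[[0,0,0],0]]'|grep ft; python3 st.py; python3 - <<'E'
from look import *
a=manip.camera("scene")[140:270,280:410]; b=manip.camera("side")[120:250,290:420]
cv2.imwrite("pics/h.png",cv2.resize(np.hstack([a,b]),None,fx=3,fy=3,interpolation=cv2.INTER_CUBIC))
E
```

```text
ft_force: [0.2, -0.8, 0.6]
t 10.4 fix mm [   0.5 -190.4   53.9] toolx,z in fix [-0.  1. -0.] [ 0.001 -0.    -1.   ] F fix [ 0.  -0.9  0.6] w 0.0001
```

View pics/h.png

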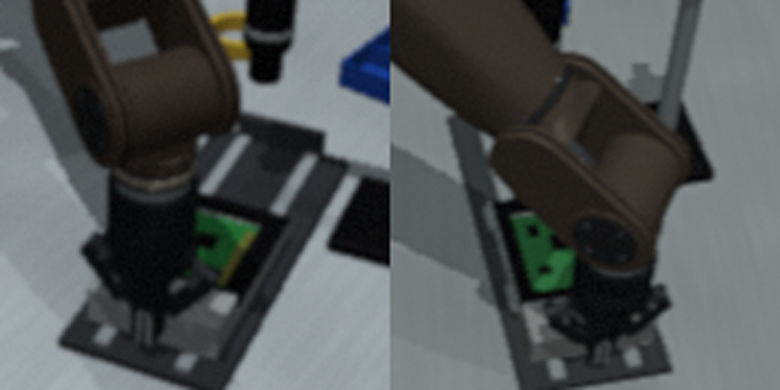

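The frame is flat and shut, with the fingertips on the end face. I'll push gently, then check clearance to the microscope partway.

```bash
python3 -m pendant '[[[0.4,0,0],0],[[0.7,0,0],0],[[0.9,0,0],0],[[1,0,0],0],[[1,0,0],0],[[1,0,0],0],[[0.8,0,0],0],[[0.3,0,0],0]]'|grep ft; python3 st.py;  python3 -m pendant '[[[0.5,0,0],0],[[0.8,0,0],0],[[1,0,0],0],[[0.8,0,0],0],[[0.6,0,0],0],[[0.3,0,0],0],[[0,0,0],0]]'|grep ft; python3 st.py; python3 - <<'E'
from look import *
a=manip.camera("scene")[110:270,280:410]; b=manip.camera("side")[80:240,290:420]
cv2.imwrite("pics/i.png",cv2.resize(np.hstack([a,b]),None,fx=3,fy=3,interpolation=cv2.INTER_CUBIC))
E
```

```text
ft_force: [-0.6, -3.0, 0.5]
t 11.3 fix mm [   0.  -128.    53.3] toolx,z in fix [-0.001  1.     0.001] [-0.001  0.001 -1.   ] F fix [-1.  -2.9  0.5] w 0.0002
ft_force: [0.8, -0.2, -0.1]
t 12.0 fix mm [  0.  -88.3  53.1] toolx,z in fix [-0.     1.     0.002] [-0.     0.002 -1.   ] F fix [ 0.7 -0.3 -0.1] w 0.0005
```

View pics/i.png

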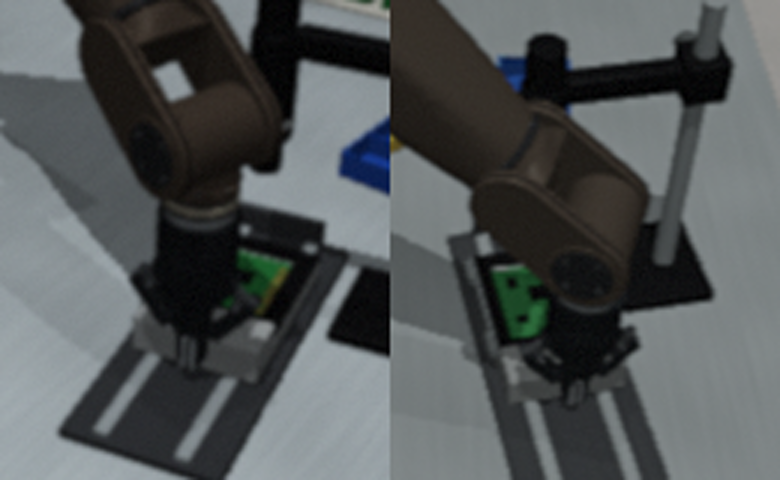

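The carriage is moving smoothly at about 3 N. The wrist fork is getting near the barrel, so I'll triangulate its near cap (scene (330,161.7), side (353.3,171.7)) and mirror it about the tool axis to judge clearance.

```bash
python3 - <<'E'
from fit import *
p=np.load("p.npy")
w=least_squares(lambda w:np.r_[proj("scene",w)-[330,161.7],proj("side",w)-[353.3,171.7]],[.6,-.15,.25]); print(w.x.round(3),w.cost)
t=np.array(manip.observe()['eef_pos']); m=2*t-w.x; 
for q in (w.x,m):
    d=q[:2]-p[:2]; c,s=np.cos(p[2]),np.sin(p[2]); print("fix",(c*d[0]+s*d[1]).round(3),(-s*d[0]+c*d[1]).round(3))
print(t,manip.observe()['q'])
E
```

```text
[ 0.588 -0.165  0.276] 0.23603694028648378
fix -0.026 -0.138
fix 0.026 -0.039
[ 0.6077955  -0.11227522  0.05297034] [-3.47126963e-01  4.01807897e-01  1.83689425e+00  1.65723465e-03
  9.03934444e-01 -4.85689597e-01]
```

The mirrored cap reaches about 5 cm to +y of the tool axis, so about 6 cm of clearance remains at home. I'll push on.

```bash
python3 -m pendant '[[[0.5,0,0],0],[[0.8,0,0],0],[[0.9,0,0],0],[[0.8,0,0],0],[[0.6,0,0],0],[[0.4,0,0],0],[[0.3,0,0],0],[[0,0,0],0]]'|grep ft; python3 st.py;  python3 -m pendant '[[[0.2,0,0],0],[[0.2,0,0],0],[[0,0,0],0]]'|grep ft; python3 st.py
```

```text
ft_force: [-0.6, 0.3, 0.4]
t 12.9 fix mm [ -0.  -45.6  53.3] toolx,z in fix [-0.     1.     0.001] [-0.001  0.001 -1.   ] F fix [-0.5  0.4  0.4] w -0.0002
ft_force: [0.2, -2.9, -1.4]
t 13.2 fix mm [  0.  -42.5  53.4] toolx,z in fix [-0.  1.  0.] [-0.  0. -1.] F fix [-0.2 -2.9 -1.4] w 0.0
```

```bash
for i in 1; do python3 -m pendant '[[[0.2,0,0],0],[[0,0,0],0]]'|grep ft; python3 st.py; python3 -m pendant '[[[0.2,0,0],0],[[0,0,0],0]]'|grep ft; python3 st.py; done
```

```text
ft_force: [-0.9, -2.7, 0.3]
t 13.4 fix mm [  0.  -40.5  53.4] toolx,z in fix [-0.  1.  0.] [-0.  0. -1.] F fix [-1.2 -2.5  0.3] w 0.0001
ft_force: [-1.2, -2.5, 0.1]
t 13.6 fix mm [  0.  -38.4  53.4] toolx,z in fix [-0.  1.  0.] [-0.  0. -1.] F fix [-1.6 -2.3  0.1] w 0.0003
```

```bash
for i in 1; do python3 -m pendant '[[[0.2,0,0],0],[[0,0,0],0]]'|grep ft; python3 st.py; python3 -m pendant '[[[0.1,0,0],0],[[0,0,0],0]]'|grep ft; python3 st.py;  python3 -m pendant '[[[0.1,0,0],0],[[0,0,0],0]]'|grep ft; python3 st.py; done
```

```text
ft_force: [-0.8, -1.8, 1.0]
t 13.8 fix mm [  0.  -36.3  53.4] toolx,z in fix [-0.001  1.     0.   ] [-0.  0. -1.] F fix [-1.  -1.6  1. ] w -0.0003
ft_force: [-1.6, -3.3, 0.6]
t 14.0 fix mm [  0.1 -35.4  53.4] toolx,z in fix [-0.  1.  0.] [-0.  0. -1.] F fix [-2.1 -3.1  0.6] w -0.0003
ft_force: [-1.7, -2.3, 0.9]
t 14.2 fix mm [  0.1 -34.5  53.4] toolx,z in fix [-0.  1.  0.] [-0.  0. -1.] F fix [-2.  -2.1  0.9] w -0.0
```

```bash
for i in 1; do python3 -m pendant '[[[0.15,0,0],0],[[0,0,0],0]]'|grep ft; python3 -m pendant '[[[0.15,0,0],0],[[0,0,0],0]]'|grep ft; python3 -m pendant '[[[0.15,0,0],0],[[0,0,0],0]]'|grep ft; python3 st.py; done
```

```text
ft_force: [-1.1, -5.9, 0.1]
ft_force: [-1.0, -10.7, -1.1]
ft_force: [-0.8, -13.9, -1.5]
t 14.8 fix mm [  0.1 -33.9  53.5] toolx,z in fix [-0.002  1.    -0.007] [ 0.001 -0.007 -1.   ] F fix [ -2.7 -13.7  -1.5] w 0.0001
```

The tool has stopped moving and force is rising (14 N), so the carriage is at its stop. I'll back off and lift clear.

```bash
python3 -m pendant '[[[-0.5,0,0],0],[[-2,0,0],0],[[-4,0,0],0],[[-4,0,0],0],[[-2,0,-3],0],[[0,0,-4],0],[[0,0,-4],0],[[0,0,0],0]]'|grep ft; python3 -m pendant '[[[-4,0,0],0],[[-4,0,0],0],[[-4,0,0],0],[[0,0,0],0],[[0,0,0],0]]'|grep ft; python3 st.py; python3 - <<'E'
from look import *
a=manip.camera("scene")[110:270,280:410]; b=manip.camera("side")[80:240,290:420]
cv2.imwrite("pics/j.png",cv2.resize(np.hstack([a,b]),None,fx=3,fy=3,interpolation=cv2.INTER_CUBIC))
E
```

```text
ft_force: [0.4, -0.3, 0.5]
ft_force: [-0.0, -0.3, -0.5]
t 16.1 fix mm [ 1.000e-01 -2.749e+02  1.621e+02] toolx,z in fix [0.001 1.    0.002] [-0.     0.002 -1.   ] F fix [-0.1 -0.3 -0.5] w 0.0
```

View pics/j.png

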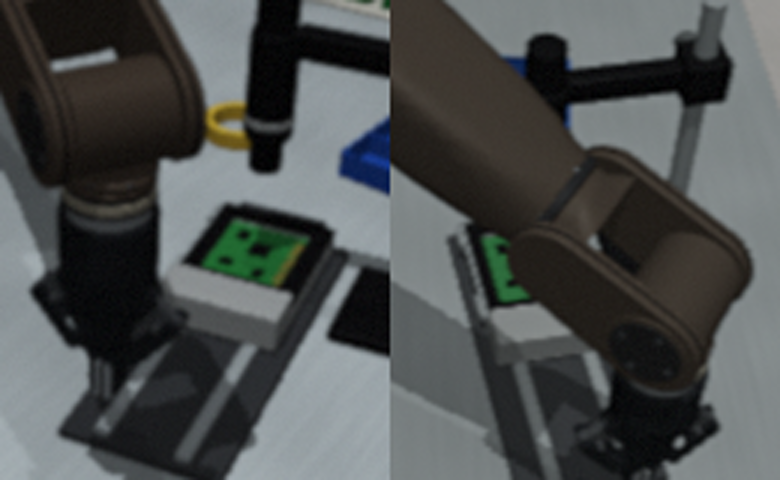

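The carriage is against its stop, the frame is flat and shut, and the robot is clear.

```bash
python3 -c "
from cell import manip
print(manip.job_done())"
```

```text
the job is handed in; nothing more can be done
None
```

I shut the frame (8.6 N at the closed stop), pushed the carriage home against its stop (about 14 N at most), moved the robot clear and handed the job in at about 16 s; no verdict came back.

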